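# Brighten both faces of a rack earth bar on the scouring stand

### The arm

A 6-joint arm with a two-finger parallel gripper is mounted at the origin on the work surface. World frame = base frame: x ahead of the robot, y to its left, z up, the work surface at z = 0. Lengths are in m, angles in rad, forces in N, time in s.
With the tool pointing down it reaches from about 0.375 to 0.925 m from the base axis. Payload 5.7 kg.
Tool frame: the origin (TCP) lies between the finger pads; the fingertips stand 19 mm ahead of it and the grasp point (between the pads) is the TCP; z points along the fingers, y is the line along which they close (so a half turn about z gives the same grasp; the last joint's range is limited). The gripper opens to 85 mm and grips with 20 to 120 N. Pads are 22 mm wide; open, the fingers measure 114 mm over their backs; the gripper's body (76 mm by 85 mm) begins 54 mm behind the grasp point. The pads swing forward as they close: fully open they stand 13 mm farther back than shut.
Start: joints at [-1.303, 0.359, 1.51, -0, 1.272, -0.115], TCP at [0.224, -0.557, 0.25] pointing down, gripper open.
Joint ranges: [-2.97, 2.97], [-1.01, 2.36], [0.21, 2.38], [-0.96, 4.11], [0.2, 2.71], [-2.98, 2.98]. Speed limits (rad/s): [2.39, 2.39, 3.14, 3.14, 3.14, 3.14].

### API

Orientations are given as a rotation vector (axis times angle).
In Python, from plant import bot gives the robot as it stands.
- The arm moves only by the tool send_rows, never from a script. Its argument "moves" is one flat list of numbers, 6 for each row, row after row: the shift along the tool's x, y, z scaled (see below), then the turn, a rotation vector about the tool's x, y, z scaled (see below). A call has 1 to 8 rows; each row is the pose to reach, as a shift and turn from the pose commanded when the call began, along the tool's axes at that moment; what a row does not reach only later rows make up. The controller multiplies each number of a shift by 100 mm and each number of a turn by 1.5 rad. A row lasts 1/10 s, in which the tool goes at most 50 mm and 8.59 degrees, less where a joint would pass 70% of its speed; a pose out of reach is approached as far as the arm can. A call with a number of a shift or a turn outside -1 to 1 is refused whole. A call with a gripper value outside its range is refused whole. "gripper" is the opening, from 0 (shut) to 1 (fully open), set as the call begins (left out, the last holds). The fingers move at their own pace and stop on an object; "squeeze" is the grip in N (left out, the last holds). Time passes only in rows, so rows that repeat a pose let the fingers close. It gives the time, the measured TCP pose, the force, the opening and the grip force at its end, in the units of the state.
- bot.read_state(): the state, without advancing time (a new reading comes with each control period).
- bot.capture(name): name is "scene" or "top"; returns the picture (400x640x3 uint8, blue, green, red); there is no depth.
- bot.camera_model(name): a dict with "fx", "fy", "cx", "cy" (pixels), "world_from_camera" (4x4, takes a point from camera to world coordinates). Camera axes: x right, y up, looking along -z (the intrinsics and any distortion apply to the point x, -y, -z); pixel columns grow to the right and rows downward; lengths in m; the calibration is good to about 2 mm. A picture is of the moment at which its call begins. camera_model takes no time and is no camera call.
- bot.finish_job(): hands the job in; it is judged then, once.
Trained networks look in the newest picture that a camera, given by its name, has taken for a name from the list of things; names that differ only in an ending like _2 or _b are one class to them, and where a whole thing is asked for, a point or a joint stands for the part that bears it (a point fixed in the world has none). Each returns a list of dicts, best first, with "conf" (0 to 1); they miss things now and then, are a little off and sometimes report something else, mostly with a low value. They report only what shows in the picture. A call takes as long as a camera call. They do not tell look-alikes from the thing itself.
- bot.recognise(name, camera): "box" ([centre column, centre row, width, height] in pixels, round what is visible of it).
- bot.spot_point(name, camera): "xy" ([column, row] in pixels: a listed point, or the origin of a listed thing).
The state is a dict: "time": time; "joint_positions": joint angles; "joint_velocities": joint speeds; "joint_efforts": joint torques, N m; "eef_pos": TCP position; "ee_rot": TCP orientation; "force": force on the tool from outside, world axes, zero at the start; "ft_torque": the same for the moment, N m; "finger_gap": finger opening in m; "gripper_force": force on a finger pad.
Only numpy, scipy, OpenCV 4.12 (cv2) and the standard library are available. Lean on these libraries where they do the work, as an engineer would, in place of code of your own. Each camera call takes 0.05 s, during which the arm holds its last target. There are 200 camera calls.

### The job

Lift the copper earth bar straight up out of its two U brackets, both ends together, and brighten its bare lower band on the sprung abrasive pad: first the lug face (white discs), then turn the bar round and do the back, drawing each face along its whole length in the direction of the yellow arrow, with the pad pressed part-way back but never to its stop. Then lower the bar, without dropping it, until it is fully home in both U brackets again, either way round, and let go. Keep the bar upright throughout and leave the scrap box, cleaver, alcohol pump and spanner where they are.

Things in the scene. Friction and masses are not known exactly. Their poses are not given: they have to be found in the camera images.
- bar_mid (a point): centre of the loose copper earth bar, 180 long (its y axis) x 60 high (z) x 8 thick (x), about 0.73 kg, standing on its long edge. Grip it across the 8 mm on the upper 32 mm, which has a green and yellow sleeve, near mid-length; keep the fingers off the lower 28 mm, which must pass before the pad
- lug_face (a point): point on the lug face (+x side of the bar, a white disc near each end; it looks to +x of the holders at the start), mid-length, mid-height of the band to brighten: the lower 28 mm, bare copper with six dark holes. 16 mm below bar_mid, 4 mm to +x; axes as the bar
- back_face (a point): the same point on the plain back face, whose band is the same: 16 mm below bar_mid and 4 mm to -x; axes as the bar
- holders: fixed strip 50 x 220 x 4 (long along y); origin under its centre on the bench. Insulators at y = -60 and 60 carry open-topped steel U brackets, each 26 long. Slots run along y: 12 wide, floor 43 above the bench, flaring to 21 at the mouth, 68 above the bench. Bar home: bar_mid 73 above the bench, x = 0, y within 20
- stand: fixed scouring stand: dark base plate 120 x 100 x 6 (35 before to 85 behind the pad), blue bent bracket 60 wide, 63 high, 30 behind the pad. Origin on the bench under the pad's front face at rest. +x points into the pad (hold the bar on the -x side); the yellow arrow on the plate points to +y: the bar travels that way
- pad_face (a point): centre of the pad's dark red abrasive face, 50 wide (y) x 24 high (z), 52 above the bench, facing -x of the stand; axes as the stand. In a pass the bar lies along y with lug_face or back_face at this height (within 9), going from about 60 to -y of the pad's centre to 60 to +y (50 at least)
- pad (a joint): travel of the pad on its springs, in m: 0 free, 0.016 at its stop, positive to +x of the stand. 1 N to start plus 0.25 N per mm. Work at about 0.007; a pass counts from 0.002 to 0.0145
- earth_bar: the same bar, origin at the centre of its lower edge, 30 below bar_mid
- splicer: fixed fusion splicer, black and blue box 150 x 160 x 150 high; origin under its centre: an obstacle
- scrap_box: loose open green box 80 x 90 x 65 high; origin under its centre; leave alone
- cleaver: loose fibre cleaver, aluminium and black, 70 x 60 x 46 high; origin under its centre; leave alone
- alcohol_pump: loose round white pump bottle, 62 across, 127 high; origin under its centre; leave alone
- spanner: loose steel spanner lying flat, 150 long, 7 high; origin under its middle; leave alone
There are look-alikes about, which are no part of the job. There is more than one size of the earth_bar; the job needs the smallest.

How it is judged:
By the outcome, as a careful person would: the job done as asked, in the order asked, and still so for the second after the job is handed in, with the robot touching nothing.
It also fails if it takes over 70 s, if anything falls off the work surface, if the arm or the gripper's body presses on something with over 40 N, if the wrist force passes 120 N, or if a joint passes its speed limit or range.

## Working session

There is one attempt and no reset: what is moved stays moved. The work goes in short steps, Python scripts to look and compute and a tool call to move; the robot and the scene stay as the last step left them, time stands still between calls to the robot, and variables do not carry over. Pictures are saved under pics/ and viewed, at most 10 in all, crops included, and the job is handed in when it is done.

Besides the shell and the picture viewer there is one more tool, called after ">>>" as a command line: name --argument value ..., lists and objects as JSON in quotes. send_rows: Moves the arm, as the interface text tells. Its arguments: {"type":"object","properties":{"moves":{"type":"array","items":{"type":"number","minimum":-1,"maximum":1}},"gripper":{"type":"number"},"squeeze":{"type":"number"}},"required":["moves"]}

```bash
mkdir -p pics
cat > h.py <<'E'
import numpy as np,cv2,json
from plant import bot
def look(tag,cams=("scene","top")):
    for c in cams: cv2.imwrite(f"pics/{tag}_{c}.png",bot.capture(c))
def ray(cam,xy):
    m=bot.camera_model(cam);T=np.array(m["world_from_camera"])
    p=np.array([[xy]],float)
    K=np.array([[m["fx"],0,m["cx"]],[0,m["fy"],m["cy"]],[0,0,1]])
    d=m.get("distortion",m.get("dist"))
    u=cv2.undistortPoints(p,K,None if d is None else np.array(d,float))[0,0]
    v=T[:3,:3]@np.array([u[0],-u[1],-1.]);return T[:3,3],v
def at_z(cam,xy,z):
    o,v=ray(cam,xy);return o+v*(z-o[2])/v[2]
def proj(cam,P):
    m=bot.camera_model(cam);T=np.linalg.inv(np.array(m["world_from_camera"]))
    q=T[:3,:3]@np.array(P,float)+T[:3,3]
    return np.array([m["cx"]+m["fx"]*q[0]/-q[2],m["cy"]+m["fy"]*-q[1]/-q[2]])
E
python3 - <<'E'
from h import *
np.set_printoptions(precision=3,suppress=True)
print(bot.camera_model("scene"));print(bot.camera_model("top").keys(),np.array(bot.camera_model("top")["world_from_camera"]))
s=bot.read_state();print(s["time"],s["eef_pos"],s["ee_rot"],s["finger_gap"])
look("a")
Z=dict(bar_mid=.073,lug_face=.057,back_face=.057,holders=0,stand=0,pad_face=.052,splicer=0,scrap_box=0,cleaver=0,alcohol_pump=0,spanner=0)
for n,z in Z.items():
  for c in("scene","top"):
    for r in bot.spot_point(n,c)[:3]: print(n,c,round(r["conf"],2),np.round(r["xy"],1),at_z(c,r["xy"],z))
E
```

```text
{'fx': 490.9589538133714, 'fy': 490.9589538133714, 'cx': 324.0769117775373, 'cy': 208.56100201583556, 'world_from_camera': array([[-0.424, -0.525,  0.738,  1.458],
       [ 0.906, -0.256,  0.338,  0.309],
       [ 0.011,  0.812,  0.584,  0.836],
       [ 0.   ,  0.   ,  0.   ,  1.   ]])}
dict_keys(['fx', 'fy', 'cx', 'cy', 'world_from_camera']) [[ 0.016  0.999 -0.043  0.444]
 [-1.     0.017  0.016 -0.112]
 [ 0.016  0.042  0.999  1.339]
 [ 0.     0.     0.     1.   ]]
0.0 [ 0.224 -0.556  0.249] [-3.082 -0.597  0.   ] 0.08520847649605863
bar_mid scene 0.96 [297.  195.9] [ 0.472 -0.225  0.073]
bar_mid scene 0.94 [242.6 152.5] [ 0.332 -0.491  0.073]
bar_mid scene 0.92 [323.1 173.1] [ 0.332 -0.211  0.073]
bar_mid top 0.66 [350.9 279.1] [ 0.282 -0.217  0.073]
lug_face scene 0.89 [245.  162.3] [ 0.358 -0.467  0.057]
lug_face scene 0.72 [295.  203.7] [ 0.488 -0.223  0.057]
lug_face scene 0.64 [329.2 180.4] [ 0.338 -0.188  0.057]
lug_face top 0.69 [349.7 277.7] [ 0.284 -0.214  0.057]
lug_face top 0.67 [450.6 278.4] [ 0.286 -0.501  0.057]
lug_face top 0.62 [366.1 142.3] [ 0.671 -0.256  0.057]
b
[... 718 characters left out ...]
 0.57 [195.5 206.7] [0.478 0.227 0.052]
pad_face top 0.57 [287.5 234.1] [ 0.404 -0.036  0.052]
splicer scene 0.97 [320.1 300.2] [ 0.734 -0.029  0.   ]
splicer top 0.66 [288.2 124.5] [ 0.73  -0.028  0.   ]
splicer top 0.32 [201.1 205.4] [0.484 0.224 0.   ]
scrap_box scene 0.75 [369.8 220.8] [ 0.399 -0.033  0.   ]
scrap_box top 0.96 [285.6 232.7] [ 0.407 -0.027  0.   ]
cleaver scene 0.78 [461.5 337.8] [0.702 0.291 0.   ]
cleaver top 0.97 [177.2 129.6] [0.708 0.302 0.   ]
alcohol_pump scene 0.98 [249.1 260.6] [ 0.689 -0.25   0.   ]
alcohol_pump top 0.86 [361.5 141.5] [ 0.683 -0.249  0.   ]
spanner scene 0.67 [432.  244.2] [ 0.423  0.152 -0.   ]
spanner top 0.67 [224.1 229.3] [0.414 0.155 0.   ]
```

Run:
```python
import cv2
a=cv2.imread("pics/a_top.png");cv2.imwrite("pics/a1.png",cv2.resize(a[150:330,150:490],None,fx=2.3,fy=2.3,interpolation=cv2.INTER_CUBIC))
b=cv2.imread("pics/a_scene.png");cv2.imwrite("pics/b1.png",cv2.resize(b[120:360,180:500],None,fx=2.5,fy=2.5,interpolation=cv2.INTER_CUBIC))
```

```text
(no output)
```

View pics/a1.png

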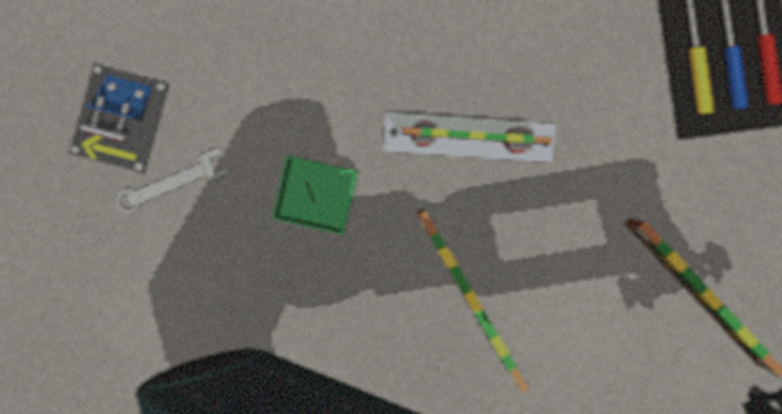

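View pics/b1.png

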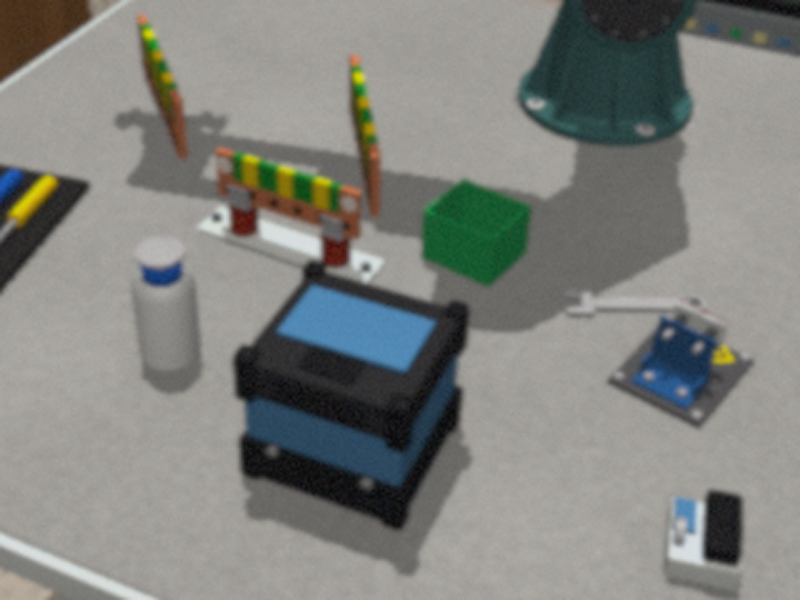

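The top crop shows the small bar in the white holder strip at crop (385–553, 110–160). Two larger look-alike bars stand at (470,300) and (700,295). The stand, arrow pointing left, is at (120,118). The scene crop confirms this and shows white discs on the +x face of the held bar.

Next I'll measure the yaws and positions.

```bash
cat > m.py <<'E'
from h import *
np.set_printoptions(precision=4,suppress=True)
a=cv2.imread("pics/a_top.png");hsv=cv2.cvtColor(a,cv2.COLOR_BGR2HSV)
def roi(x0,y0,x1,y1):
    m=np.zeros(a.shape[:2],np.uint8);m[y0:y1,x0:x1]=255;return m
def rect(mask,z,n):
    cs,_=cv2.findContours(mask,cv2.RETR_EXTERNAL,cv2.CHAIN_APPROX_NONE);c=max(cs,key=cv2.contourArea)
    w=np.array([at_z("top",p[0],z)[:2] for p in c],np.float32)*1000
    (cx,cy),(W,H),an=cv2.minAreaRect(w)
    print(n,"centre",cx,cy,"size",W,H,"ang",an,cv2.boundingRect(c))
S,V,H=hsv[...,1],hsv[...,2],hsv[...,0]
rect(((S>90)&(V>60)).astype(np.uint8)*255&roi(312,196,396,222),.103,"bar top")
r=roi(310,190,400,225);print("V pct",np.percentile(V[r>0],[5,25,50,75,95]))
for t in (175,185,195): rect(cv2.morphologyEx(((V>t)|(S>90)).astype(np.uint8)*255&r,cv2.MORPH_OPEN,np.ones((3,3))),.004,f"strip{t}")
r=roi(172,170,230,232)
for t in(100,115,130): rect(cv2.morphologyEx(cv2.morphologyEx(((V<t)|(S>90)).astype(np.uint8)*255&r,cv2.MORPH_CLOSE,np.ones((7,7))),cv2.MORPH_OPEN,np.ones((5,5))),.006,f"plate{t}")
# arrow
rect(((H>20)&(H<38)&(S>110)).astype(np.uint8)*255&roi(172,195,230,232),.006,"arrow")
for n,p in dict(TL=(97,64),TR=(168,83),BR=(143,172),BL=(72,153)).items():
    print(n,at_z("top",(150+p[0]/2.3,150+p[1]/2.3),.006))
E
python3 m.py
```

```text
bar top centre 478.3800964355469 -226.89028930664062 size 173.78211975097656 13.87104320526123 ang 88.11064147949219 (325, 205, 64, 8)
V pct [107. 131. 134. 142. 168.]
strip175 centre 479.7832336425781 -280.6460266113281 size 8.910841941833496 56.5413932800293 ang 0.9612129926681519 (362, 208, 20, 4)
strip185 centre 479.7832336425781 -280.6460266113281 size 8.910841941833496 56.5413932800293 ang 0.9612129926681519 (362, 208, 20, 4)
strip195 centre 479.7832336425781 -280.6460266113281 size 8.910841941833496 56.5413932800293 ang 0.9612129926681519 (362, 208, 20, 4)
plate100 centre 496.8840637207031 222.25924682617188 size 99.93265533447266 119.39368438720703 ang 76.31497192382812 (183, 179, 39, 45)
plate115 centre 495.32977294921875 222.4390106201172 size 103.5439224243164 124.36961364746094 ang 76.07994842529297 (181, 178, 42, 48)
plate130 centre 497.8771057128906 225.20199584960938 size 180.41152954101562 161.7827911376953 ang 1.4458268880844116 (173, 170, 56, 62)
arrow centre 458.322265625 234.0731201171875 size 66.05341339111328 26.950634002685547 ang 87.56947326660156 (186, 209, 23, 11)
TL [0.5644 0.2515 0.006 ]
TR [0.5415 0.16   0.006 ]
BR [0.4268 0.1889 0.006 ]
BL [0.4496 0.2801 0.006 ]
```

```bash
cat >> m.py <<'E'
print("---")
m=((S>80)&(V>60)).astype(np.uint8)*255&roi(318,200,394,218)
for sz in(0,1):
    ys,xs=np.nonzero(m);w=np.array([at_z("top",p,.103)[:2] for p in zip(xs,ys)],np.float32)
    l=cv2.fitLine(w,cv2.DIST_HUBER,0,.001,.001).ravel();print("bar line",l,"yaw deg",np.degrees(np.arctan(-l[0]/l[1])), "ymin,max",w[:,1].min(),w[:,1].max(),"x at mid",l[2]+l[0]/l[1]*(w[:,1].min()/2+w[:,1].max()/2-l[3]))
    m=((H>20)&(H<90)&(S>80)).astype(np.uint8)*255&roi(318,200,394,218)
for t in(150,155,160):
    r=cv2.morphologyEx((((V>t)&(S<60))|(S>80)).astype(np.uint8)*255&roi(312,192,400,224),cv2.MORPH_CLOSE,np.ones((5,5)))
    r=cv2.morphologyEx(r,cv2.MORPH_OPEN,np.ones((3,3)));rect(r,.004,f"strip{t}")
c="scene"
for n in("bar_mid","pad_face","stand"):
    for k in range(2):
        bot.capture("top");print(n,[np.round(at_z("top",r["xy"],dict(bar_mid=.073,pad_face=.052,stand=0)[n])[:2],3) for r in bot.spot_point(n,"top")[:4]])
# check in scene: bar top ends, pad corners
b=cv2.imread("pics/a_scene.png")
def R(y):return np.array([[np.cos(y),-np.sin(y)],[np.sin(y),np.cos(y)]])
def dots(im,cam,o,y,pts):
    for p in pts:
        w=np.r_[np.array(o)+R(y)@p[:2],p[2]];u=proj(cam,w)
        cv2.circle(im,tuple(int(round(v*16*4)) for v in u),2*16,(255,0,255),-1,shift=4)
out=[]
for im,cam,(x0,y0) in((a,"top",(150,170)),(b,"scene",(0,0))):
    big=cv2.resize(im,None,fx=4,fy=4,interpolation=cv2.INTER_CUBIC)
    B=np.radians(-2.5)
    dots(big,cam,(.4785,-.228),B,[(sx*.004,sy*.09,z) for sx in(-1,1) for sy in(-1,1) for z in(.103,)])
    dots(big,cam,(.4785,-.228),B,[(sx*.025,sy*.11,.004) for sx in(-1,1) for sy in(-1,1)])
    dots(big,cam,(.473,.228),-.241,[(0,sy*.025,z) for sy in(-1,1) for z in(.064,.04)]+[(x,sy*.05,.006) for x in(-.035,.085) for sy in(-1,1)]+[(.03,.03*s,.063) for s in(-1,1)])
    if cam=="top": A=big[4*185:4*230,4*305:4*405];C=big[4*170:4*240,4*165:4*235]
    else: A2=big[4*170:4*240,4*255:4*355];C2=big[4*230:4*300,4*410:4*480]
pad=lambda i:cv2.copyMakeBorder(i,0,280-i.shape[0],0,400-i.shape[1],cv2.BORDER_CONSTANT)
cv2.imwrite("pics/c.png",np.vstack([np.hstack([pad(A),pad(C)]),np.hstack([pad(A2),pad(C2)])]))
E
python3 m.py | sed -n '/---/,$p'
```

```text
---
bar line [ 0.0518  0.9987  0.4804 -0.1999] yaw deg -2.9696474 ymin,max -0.31367728 -0.14015752 x at mid 0.4789978
bar line [ 0.0478  0.9989  0.4794 -0.2304] yaw deg -2.7425096 ymin,max -0.29713878 -0.15938301 x at mid 0.47947687
strip150 centre 474.1998596191406 -228.66549682617188 size 45.13105773925781 214.2609405517578 ang 0.15864263474941254 (318, 203, 73, 17)
strip155 centre 474.2609558105469 -228.6437530517578 size 45.00865936279297 214.21778869628906 ang 0.15864263474941254 (318, 203, 73, 17)
strip160 centre 472.9859619140625 -228.8949432373047 size 44.558258056640625 214.0267333984375 ang 0.96292644739151 (318, 204, 73, 16)
bar_mid [array([ 0.478, -0.232]), array([ 0.287, -0.511]), array([ 0.285, -0.221]), array([ 0.476, -0.22 ])]
bar_mid [array([ 0.291, -0.517]), array([ 0.477, -0.227]), array([ 0.287, -0.219])]
pad_face [array([0.483, 0.232])]
pad_face [array([0.481, 0.23 ])]
stand [array([0.463, 0.222])]
stand [array([0.47 , 0.224])]
```

View pics/c.png

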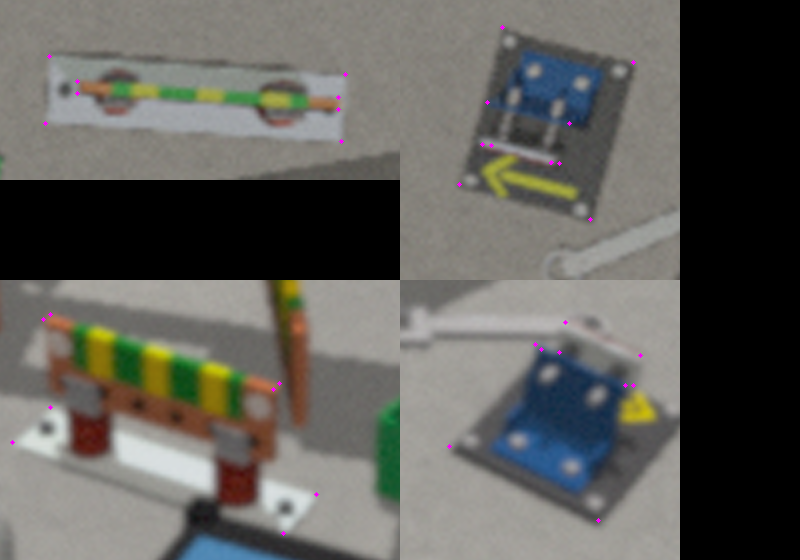

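```bash
cat > g.py <<'E'
import sys
from h import *
from scipy.spatial.transform import Rotation as Ro
np.set_printoptions(precision=4,suppress=True)
def go(x,y,z,psi,p0=None,r0=None):
    """shift (100mm units) and turn (1.5 rad units) from the measured pose to tool-down x,y,z, tool-x heading psi"""
    s=bot.read_state();p=np.array(s["eef_pos"]);r=Ro.from_rotvec(s["ee_rot"])
    t=Ro.from_matrix([[np.cos(psi),np.sin(psi),0],[np.sin(psi),-np.cos(psi),0],[0,0,-1]])
    print("t",s["time"],"pos",p,"psi",np.arctan2(*r.as_matrix()[1::-1,0]),"q1,6",np.array(s["joint_positions"])[[0,5]],"F",np.array(s["force"]),"T",np.array(s["ft_torque"]),"gap",s["finger_gap"])
    print("shift",r.inv().apply(np.array([x,y,z])-p)*10,"turn",(r.inv()*t).as_rotvec()/1.5)
if __name__=="__main__": go(*map(float,sys.argv[1:5]))
E
python3 g.py .479 -.228 .25 1.524
```

```text
t 1.8 pos [ 0.2241 -0.5566  0.2503] psi 0.38279626626393654 q1,6 [-1.3031 -0.1151] F [-0.3179 -0.0049 -0.5211] T [ 0.0511  0.0209 -0.0008] gap 0.08556217231121431
shift [ 3.5917 -2.0956  0.003 ] turn [-0.0001 -0.     -0.7608]
```

>>> send_rows --moves '[0.3,-0.175,0,0,0,-0.06,0.6,-0.35,0,0,0,-0.12,0.9,-0.525,0,0,0,-0.19]'

```text
time: 2.1
eef_pos: [0.2884, -0.4735, 0.2502]
ee_rot: [-2.967, -1.034, -0.0]
force: [1.3, 0.2, -0.2]
finger_gap: 0.0856
gripper_force: 0.0
```

>>> send_rows --moves '[0.3,0,0,0,0,-0.06,0.6,0,0,0,0,-0.12,0.9,0,0,0,0,-0.19]'

```text
time: 2.4
eef_pos: [0.3595, -0.4176, 0.2505]
ee_rot: [2.789, 1.446, 0.0]
force: [-0.1, -0.3, 0.1]
finger_gap: 0.0853
gripper_force: 0.0
```

```bash
python3 g.py .479 -.228 .25 1.524
```

```text
t 2.4 pos [ 0.3595 -0.4176  0.2505] psi 0.9566167010782843 q1,6 [-0.9855 -0.3713] F [-0.091  -0.2931  0.1123] T [ 0.0363 -0.0191  0.013 ] gap 0.08533936193283341
shift [ 2.2385 -0.1163  0.0045] turn [ 0.0002  0.0001 -0.3783]
```

>>> send_rows --moves '[0.3,-0.01,0,0,0,-0.09,0.65,-0.02,0,0,0,-0.18,1,-0.05,0,0,0,-0.27,1,-0.05,0,0,0,-0.378,1,-0.05,0,0,0,-0.378]'

```text
time: 2.9
eef_pos: [0.413, -0.3333, 0.2504]
ee_rot: [2.273, 2.168, -0.0]
force: [-0.4, 1.1, -0.0]
finger_gap: 0.0858
gripper_force: 0.0
```

```bash
python3 g.py .479 -.228 .25 1.524
```

```text
t 2.9 pos [ 0.413  -0.3333  0.2504] psi 1.5236768019737696 q1,6 [-0.8091 -0.7619] F [-0.4452  1.0719 -0.0181] T [-0.0546  0.0061 -0.029 ] gap 0.08577548389196056
shift [1.0825 0.6095 0.004 ] turn [ 0.      0.0001 -0.0002]
```

>>> send_rows --moves '[0.4,0.2,0,0,0,0,0.8,0.4,0,0,0,0,1,0.61,0.3,0,0,0,1,0.61,0.6,0,0,0,1,0.61,0.6,0,0,0]'

```text
time: 3.4
eef_pos: [0.4764, -0.2358, 0.1871]
ee_rot: [-2.275, -2.157, 0.003]
force: [-0.2, 0.2, -0.1]
finger_gap: 0.0856
gripper_force: 0.0
```

```bash
python3 g.py .479 -.228 .092 1.524
python3 - <<'E'
from h import *
look("d")
a=cv2.imread("pics/d_top.png")[150:260,280:440];b=cv2.imread("pics/d_scene.png")[120:230,230:390]
cv2.imwrite("pics/d.png",cv2.resize(np.vstack([a,b]),None,fx=2.7,fy=2.7,interpolation=cv2.INTER_CUBIC))
E
```

```text
t 3.4 pos [ 0.4764 -0.2358  0.1871] psi 1.5174302315357395 q1,6 [-0.5894 -0.5359] F [-0.1993  0.1564 -0.1283] T [-0.0003  0.0166  0.0546] gap 0.08562848374599254
shift [0.0759 0.0274 0.9507] turn [-0.0041 -0.0023 -0.0044]
```

View pics/d.png

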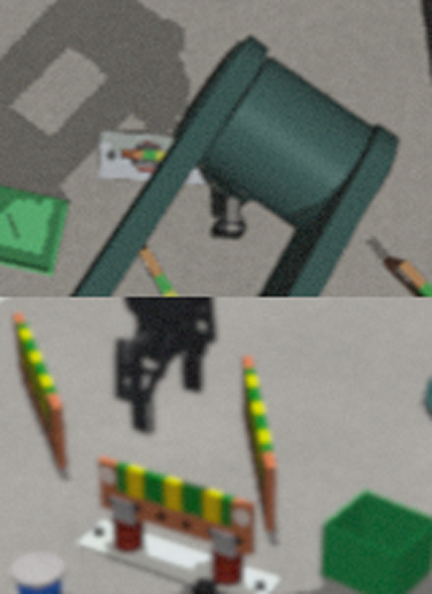

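>>> send_rows --moves '[0.076,0.027,0,-0.004,-0.002,-0.004,0.076,0.027,0.3,-0.004,-0.002,-0.004,0.076,0.027,0.6,-0.004,-0.002,-0.004,0.076,0.027,0.8,-0.004,-0.002,-0.004,0.076,0.027,0.9,-0.004,-0.002,-0.004,0.076,0.027,0.93,-0.004,-0.002,-0.004,0.076,0.027,0.93,-0.004,-0.002,-0.004]'

```text
time: 4.2
eef_pos: [0.4822, -0.2304, 0.0981]
ee_rot: [2.266, 2.165, 0.004]
force: [-0.0, -0.3, 0.5]
finger_gap: 0.0854
gripper_force: 0.0
```

```bash
python3 g.py .479 -.228 .093 1.524
```

```text
t 4.2 pos [ 0.4822 -0.2304  0.0981] psi 1.5251558716867937 q1,6 [-0.5754 -0.5302] F [-0.0353 -0.2939  0.499 ] T [ 0.0554 -0.001   0.0636] gap 0.08544339979073243
shift [ 0.0228 -0.0337  0.0511] turn [0.0049 0.0024 0.0008]
```

>>> send_rows --moves '[0.023,-0.034,0.03,0.005,0.0024,0.001,0.023,-0.034,0.03,0.005,0.0024,0.001,0.023,-0.034,0.03,0.005,0.0024,0.001,0.023,-0.034,0.03,0.005,0.0024,0.001]'

```text
time: 4.6
eef_pos: [0.4786, -0.2276, 0.0947]
ee_rot: [-2.272, -2.169, 0.001]
force: [-0.4, -0.0, -0.1]
finger_gap: 0.0854
gripper_force: 0.0
```

```bash
python3 g.py .479 -.228 .093 1.524
```

```text
t 4.6 pos [ 0.4786 -0.2276  0.0947] psi 1.5243603413402793 q1,6 [-0.5741 -0.5275] F [-0.4239 -0.0008 -0.1154] T [0.0196 0.0431 0.0265] gap 0.08537751079094551
shift [-0.0042  0.0043  0.0167] turn [-0.0006 -0.0002  0.0002]
```

>>> send_rows --moves '[0,0,0.02,0,0,0,0,0,0.02,0,0,0,0,0,0.02,0,0,0,0,0,0.02,0,0,0,0,0,0.02,0,0,0,0,0,0.02,0,0,0,0,0,0.02,0,0,0,0,0,0.02,0,0,0]' --gripper 0 --squeeze 25

```text
time: 5.4
eef_pos: [0.4786, -0.2275, 0.0923]
ee_rot: [-2.272, -2.168, 0.001]
force: [1.4, -0.1, -0.0]
finger_gap: 0.0075
gripper_force: 28.6
```

>>> send_rows --moves '[0,0,0,0,0,0,0,0,0,0,0,0,0,0,0,0,0,0]'

```text
time: 5.7
eef_pos: [0.4785, -0.2275, 0.0923]
ee_rot: [-2.272, -2.168, 0.001]
force: [1.4, -0.1, -0.4]
finger_gap: 0.0072
gripper_force: 28.6
```

```bash
python3 g.py .479 -.228 .093 1.524
```

```text
t 5.7 pos [ 0.4785 -0.2275  0.0923] psi 1.5242079443558605 q1,6 [-0.5742 -0.5275] F [ 1.4288 -0.1018 -0.3614] T [ 0.0565 -0.2639 -0.048 ] gap 0.007226573969690594
shift [-0.0048  0.0052 -0.0068] turn [-0.0008 -0.0004  0.0001]
```

>>> send_rows --moves '[0,0,0,0,0,0,0,0,0,0,0,0,0,0,-0.05,0,0,0,0,0,-0.15,0,0,0,0,0,-0.25,0,0,0,0,0,-0.35,0,0,0,0,0,-0.5,0,0,0,0,0,-0.5,0,0,0]' --squeeze 70

```text
time: 6.5
eef_pos: [0.4794, -0.2282, 0.1445]
ee_rot: [2.271, 2.168, 0.0]
force: [1.2, -0.6, -6.9]
finger_gap: 0.0068
gripper_force: 68.8
```

```bash
python3 g.py .443 .175 .1423 1.330
python3 - <<'E'
from h import *
look("e")
a=cv2.imread("pics/e_top.png")[150:260,280:440];b=cv2.imread("pics/e_scene.png")[100:240,220:400]
cv2.imwrite("pics/e.png",cv2.resize(b,None,fx=4,fy=4,interpolation=cv2.INTER_CUBIC))
E
```

```text
t 6.5 pos [ 0.4794 -0.2282  0.1445] psi 1.5244260962278515 q1,6 [-0.5742 -0.5276] F [ 1.177  -0.6391 -6.9433] T [-0.0075 -0.115  -0.056 ] gap 0.006820519958225604
shift [ 4.0107 -0.5505  0.0158] turn [0.0011 0.0008 0.1296]
```

View pics/e.png

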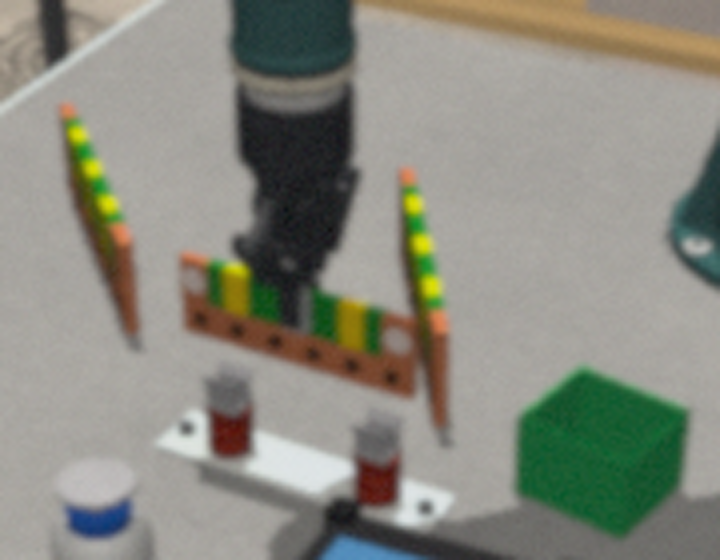

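>>> send_rows --moves '[0.15,-0.03,-0.1,0,0,0,0.4,-0.07,-0.2,0,0,0,0.7,-0.12,-0.2,0,0,0,0.99,-0.17,-0.2,0,0,0]'

```text
time: 7.0
eef_pos: [0.4652, -0.1261, 0.1624]
ee_rot: [-2.271, -2.167, 0.001]
force: [0.5, 0.6, -7.8]
finger_gap: 0.0067
gripper_force: 68.8
```

>>> send_rows --moves '[0.33,-0.06,0,0,0,0,0.66,-0.12,0,0,0,0,0.99,-0.17,0,0,0,0]'

```text
time: 7.3
eef_pos: [0.4521, -0.0261, 0.1623]
ee_rot: [-2.27, -2.167, 0.002]
force: [1.3, 0.2, -7.1]
finger_gap: 0.0068
gripper_force: 68.8
```

>>> send_rows --moves '[0.33,-0.06,0,0,0,0,0.66,-0.12,0,0,0,0.06,0.99,-0.17,0,0,0,0.13]'

```text
time: 7.6
eef_pos: [0.4396, 0.0734, 0.1624]
ee_rot: [-2.474, -1.931, 0.003]
force: [0.9, 0.7, -7.8]
finger_gap: 0.0068
gripper_force: 68.7
```

>>> send_rows --moves '[0.33,0,0,0,0,0,0.6,0,0,0,0,0,0.8,0,0,0,0,0,0.8,0,0,0,0,0,0.8,0,0,0,0,0,0.8,0,0,0,0,0]'

```text
time: 8.2
eef_pos: [0.4593, 0.1488, 0.1623]
ee_rot: [-2.471, -1.936, 0.004]
force: [0.0, 0.1, -6.6]
finger_gap: 0.0068
gripper_force: 68.8
```

```bash
python3 g.py .4293 .1718 .090 1.330
```

```text
t 8.2 pos [0.4593 0.1488 0.1623] psi 1.3293205932170347 q1,6 [0.1696 0.4105] F [ 0.0325  0.0704 -6.5521] T [ 0.0381 -0.0207  0.023 ] gap 0.006772933922897156
shift [ 0.152  -0.3442  0.7238] turn [-0.002   0.0004 -0.0005]
```

>>> send_rows --moves '[0.15,-0.15,0,-0.002,0,0,0.15,-0.344,0.1,-0.002,0,0,0.15,-0.344,0.3,-0.002,0,0,0.15,-0.344,0.5,-0.002,0,0,0.15,-0.344,0.72,-0.002,0,0,0.15,-0.344,0.72,-0.002,0,0,0.15,-0.344,0.72,-0.002,0,0,0.15,-0.344,0.72,-0.002,0,0]'

```text
time: 9.0
eef_pos: [0.4313, 0.1719, 0.0916]
ee_rot: [2.472, 1.936, 0.004]
force: [0.2, 0.1, -6.6]
finger_gap: 0.0067
gripper_force: 69.3
```

```bash
python3 g.py .4293 .1718 .090 1.330
python3 - <<'E'
from h import *
look("f")
a=cv2.imread("pics/f_top.png")[160:260,150:290];b=cv2.imread("pics/f_scene.png")[190:290,370:510]
cv2.imwrite("pics/f.png",cv2.resize(np.hstack([a,b]),None,fx=2.8,fy=2.8,interpolation=cv2.INTER_CUBIC))
E
```

```text
t 9.0 pos [0.4313 0.1719 0.0916] psi 1.3285937114089983 q1,6 [0.2306 0.4731] F [ 0.2147  0.0541 -6.5967] T [-0.0007  0.0045 -0.0132] gap 0.006731686184706684
shift [-0.0062 -0.0196  0.0161] turn [ 0.0019 -0.0007 -0.0009]
```

View pics/f.png

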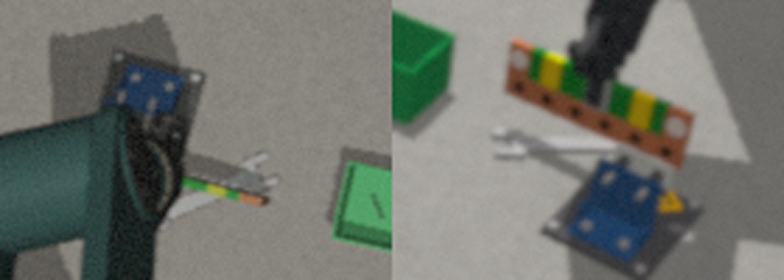

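```bash
cat > s.py <<'E'
from g import *
s=bot.read_state();p=np.array(s["eef_pos"]);Y=-.241
R=np.array([[np.cos(Y),np.sin(Y)],[-np.sin(Y),np.cos(Y)]])
R3=Ro.from_rotvec(s["ee_rot"]).as_matrix()
print("t",s["time"],"stand n,t mm",R@(p[:2]-[.473,.228])*1000,"z",p[2],"F n,t,z",R@np.array(s["force"][:2]),s["force"][2],"psi",np.arctan2(R3[1,0],R3[0,0]),"z axis",R3[:,2],"q6",s["joint_positions"][5])
E
python3 s.py
```

```text
t 9.1 stand n,t mm [-26.9926 -64.1631] z 0.09172544484121409 F n,t,z [0.4871 0.5886] -6.836193787269381 psi 1.3290154949013944 z axis [ 0.0036  0.0005 -1.    ] q6 0.4730894008517618
```

>>> send_rows --moves '[0,0.07,0,0,0,0,0,0.14,0,0,0,0,0,0.18,0,0,0,0,0,0.2,0,0,0,0,0,0.2,0,0,0,0,0,0.2,0,0,0,0]'

```text
time: 9.7
eef_pos: [0.4496, 0.1672, 0.0905]
ee_rot: [2.473, 1.937, 0.001]
force: [0.3, 0.5, -7.2]
finger_gap: 0.007
gripper_force: 69.5
```

```bash
python3 s.py
```

```text
t 9.7 stand n,t mm [ -8.2589 -64.6045] z 0.09051264758876687 F n,t,z [0.146  0.5489] -7.174907594620089 psi 1.3292178569987607 z axis [ 0.0006 -0.0001 -1.    ] q6 0.4539311504692564
```

>>> send_rows --moves '[0,0.03,0,0,0,0,0,0.05,0,0,0,0,0,0.05,0,0,0,0,0,0.05,0,0,0,0]'

```text
time: 10.1
eef_pos: [0.4542, 0.166, 0.0905]
ee_rot: [2.473, 1.937, 0.0]
force: [-1.7, -0.5, -7.3]
finger_gap: 0.007
gripper_force: 69.4
```

```bash
python3 s.py; python3 s.py
```

```text
t 10.1 stand n,t mm [ -3.4799 -64.6688] z 0.09049811240550437 F n,t,z [-1.542  -0.8879] -7.319775377665225 psi 1.329278315549732 z axis [ 0.0003 -0.0001 -1.    ] q6 0.44932572874813054
t 10.1 stand n,t mm [ -3.4799 -64.6688] z 0.09049811240550437 F n,t,z [-1.542  -0.8879] -7.319775377665225 psi 1.329278315549732 z axis [ 0.0003 -0.0001 -1.    ] q6 0.44932572874813054
```

>>> send_rows --moves '[0,0.02,0,0,0,0,0,0.03,0,0,0,0,0,0.03,0,0,0,0,0,0.03,0,0,0,0]'

```text
time: 10.5
eef_pos: [0.4573, 0.1653, 0.0905]
ee_rot: [2.472, 1.937, 0.001]
force: [-2.5, -0.2, -7.9]
finger_gap: 0.0067
gripper_force: 69.3
```

```bash
python3 s.py; python3 s.py
```

```text
t 10.5 stand n,t mm [ -0.3072 -64.6535] z 0.09053091914438106 F n,t,z [-2.4226 -0.8233] -7.918200042578899 psi 1.3292957335094397 z axis [ 0.0006 -0.0001 -1.    ] q6 0.44661014129263576
t 10.5 stand n,t mm [ -0.3072 -64.6535] z 0.09053091914438106 F n,t,z [-2.4226 -0.8233] -7.918200042578899 psi 1.3292957335094397 z axis [ 0.0006 -0.0001 -1.    ] q6 0.44661014129263576
```

>>> send_rows --moves '[0,0.02,0,0,0,0,0,0.02,0,0,0,0,0,0.02,0,0,0,0,0.03,0.02,0,0,0,0,0.1,0.02,0,0,0,0,0.17,0.02,0,0,0,0,0.24,0.02,0,0,0,0,0.31,0.02,0,0,0,0]'

```text
time: 11.3
eef_pos: [0.4672, 0.1959, 0.0907]
ee_rot: [2.472, 1.937, 0.002]
force: [-3.2, -1.1, -7.6]
finger_gap: 0.0064
gripper_force: 69.5
```

```bash
python3 s.py
```

```text
t 11.3 stand n,t mm [  2.0691 -32.5632] z 0.09070217526710275 F n,t,z [-2.8548 -1.8132] -7.588089968221378 psi 1.3295134864557057 z axis [ 0.0015  0.0002 -1.    ] q6 0.5021544845728753
```

>>> send_rows --moves '[0.08,0,0,0,0,0,0.16,0,0,0,0,0,0.24,0,0,0,0,0,0.32,0,0,0,0,0,0.4,0,0,0,0,0,0.48,0,0,0,0,0,0.48,0,0,0,0,0]'

```text
time: 12.0
eef_pos: [0.4794, 0.2431, 0.0909]
ee_rot: [2.472, 1.938, 0.005]
force: [-2.2, 2.7, -6.7]
finger_gap: 0.0071
gripper_force: 69.4
```

```bash
python3 s.py
```

```text
t 12.0 stand n,t mm [ 2.6208 16.2213] z 0.09086558359664335 F n,t,z [-2.751   2.1348] -6.739482160264634 psi 1.3296115426245187 z axis [ 0.0029  0.0014 -1.    ] q6 0.5814284898286328
```

>>> send_rows --moves '[0.08,0,0,0,0,0,0.16,0,0,0,0,0,0.24,0,0,0,0,0,0.32,0,0,0,0,0,0.4,0,0,0,0,0,0.49,0,0,0,0,0,0.49,0,0,0,0,0]'

```text
time: 12.7
eef_pos: [0.4912, 0.291, 0.0909]
ee_rot: [2.472, 1.938, 0.005]
force: [-2.7, 1.6, -6.5]
finger_gap: 0.0069
gripper_force: 69.5
```

```bash
python3 s.py
```

```text
t 12.7 stand n,t mm [ 2.6457 65.5367] z 0.09093996867635547 F n,t,z [-3.0191  0.9335] -6.48324445979474 psi 1.3297171931766159 z axis [ 0.0031  0.0017 -1.    ] q6 0.6544683285918921
```

>>> send_rows --moves '[0,-0.1,0,0,0,0,0,-0.3,0,0,0,0,0,-0.4,-0.2,0,0,0,0,-0.4,-0.5,0,0,0,0,-0.4,-0.75,0,0,0,-0.3,-0.4,-0.75,0,0,0,-0.65,-0.4,-0.75,0,0,0]'

```text
time: 13.4
eef_pos: [0.4376, 0.2362, 0.1674]
ee_rot: [2.468, 1.938, 0.011]
force: [0.2, -1.3, -7.2]
finger_gap: 0.0067
gripper_force: 69.6
```

>>> send_rows --moves '[-0.2,0,0,0,0,-0.09,-0.4,0,0,0,0,-0.18,-0.6,0,0,0,0,-0.27,-0.6,0,0,0,0,-0.36,-0.6,0,0,0,0,-0.45,-0.6,0,0,0,0,-0.54,-0.6,0,0,0,0,-0.63,-0.6,0,0,0,0,-0.72]'

```text
time: 14.2
eef_pos: [0.4218, 0.1772, 0.1661]
ee_rot: [1.115, 2.933, 0.002]
force: [-0.1, -0.3, -6.9]
finger_gap: 0.0067
gripper_force: 69.7
```

>>> send_rows --moves '[0,0,0,0,0,-0.09,0,0,0,0,0,-0.18,0,0,0,0,0,-0.27,0,0,0,0,0,-0.36,0,0,0,0,0,-0.45,0,0,0,0,0,-0.54,0,0,0,0,0,-0.63,0,0,0,0,0,-0.72]'

```text
time: 15.0
eef_pos: [0.4217, 0.1772, 0.1661]
ee_rot: [-0.552, 3.089, -0.001]
force: [0.0, -0.1, -6.9]
finger_gap: 0.0069
gripper_force: 69.7
```

```bash
python3 s.py; python3 g.py .4293 .1718 .16 4.472
```

```text
t 15.0 stand n,t mm [-37.6832 -61.5261] z 0.1660946466298949 F n,t,z [ 0.0509 -0.1202] -6.923279935032966 psi -2.788036492065172 z axis [ 0.0038 -0.     -1.    ] q6 -1.676275623143526
t 15.0 pos [0.4217 0.1772 0.1661] psi -2.788036492065172 q1,6 [ 0.2474 -1.6763] F [ 0.0208 -0.1289 -6.9233] T [-0.0439  0.0483 -0.0184] gap 0.006923434193531562
shift [-0.052  -0.0773  0.0612] turn [-0.002   0.0017 -0.6512]
```

>>> send_rows --moves '[0,0,0,0,0,-0.09,0,0,0,0,0,-0.18,0,0,0,0,0,-0.27,0,0,0,0,0,-0.36,0,0,0,0,0,-0.45,-0.052,-0.077,0,-0.002,0.0017,-0.54,-0.052,-0.077,0,-0.002,0.0017,-0.651,-0.052,-0.077,0,-0.002,0.0017,-0.651]'

```text
time: 15.8
eef_pos: [0.4294, 0.1717, 0.1661]
ee_rot: [1.934, -2.476, -0.0]
force: [-1.1, -0.2, -6.5]
finger_gap: 0.0069
gripper_force: 69.6
```

>>> send_rows --moves '[0,0,0,0,0,0,0,0,0,0,0,0,0,0,0,0,0,0]'

```text
time: 16.1
eef_pos: [0.4288, 0.172, 0.1657]
ee_rot: [1.928, -2.478, -0.002]
force: [0.8, 0.3, -7.0]
finger_gap: 0.0069
gripper_force: 69.6
```

```bash
python3 s.py; python3 g.py .4293 .1718 .0905 4.471
```

```text
t 16.1 stand n,t mm [-29.5444 -64.9674] z 0.16570982140950255 F n,t,z [0.6876 0.4944] -6.956006603686495 psi -1.8189681649858607 z axis [-0.0021  0.0001 -1.    ] q6 -2.662611955538129
t 16.1 pos [0.4288 0.172  0.1657] psi -1.8189681649858607 q1,6 [ 0.2312 -2.6626] F [ 0.7858  0.316  -6.956 ] T [-0.0102  0.0323  0.008 ] gap 0.006854449192772109
shift [ 0.0001 -0.0068  0.7521] turn [ 0.0014 -0.0003 -0.0045]
```

>>> send_rows --moves '[0,0,0.15,0.0014,0,-0.0045,0,0,0.35,0.0014,0,-0.0045,0,0,0.55,0.0014,0,-0.0045,0,0,0.75,0.0014,0,-0.0045,0,0,0.75,0.0014,0,-0.0045,0,-0.1,0.75,0.0014,0,-0.0045,0,-0.2,0.75,0.0014,0,-0.0045,0,-0.2,0.75,0.0014,0,-0.0045]'

```text
time: 16.9
eef_pos: [0.452, 0.1672, 0.092]
ee_rot: [-1.936, 2.469, -0.004]
force: [0.1, 1.4, -6.0]
finger_gap: 0.0068
gripper_force: 69.8
```

>>> send_rows --moves '[0,0,0,0,0,0,0,0,0,0,0,0]'

```text
time: 17.1
eef_pos: [0.4482, 0.167, 0.091]
ee_rot: [1.939, -2.471, 0.0]
force: [0.1, -0.1, -7.5]
finger_gap: 0.0071
gripper_force: 69.6
```

```bash
python3 s.py
```

```text
t 17.1 stand n,t mm [ -9.5535 -65.1388] z 0.09098659723581916 F n,t,z [ 0.1739 -0.107 ] -7.5061343151574045 psi -1.8109280082580874 z axis [ 0.     -0.0002 -1.    ] q6 -2.688888677315446
```

>>> send_rows --moves '[0,-0.04,0,0,0,0,0,-0.07,0,0,0,0,0,-0.09,0,0,0,0,0,-0.1,0,0,0,0,0,-0.1,0,0,0,0,0,-0.1,0,0,0,0]'

```text
time: 17.7
eef_pos: [0.4574, 0.1646, 0.0905]
ee_rot: [1.939, -2.47, -0.001]
force: [-2.6, -0.9, -5.9]
finger_gap: 0.0069
gripper_force: 70.0
```

```bash
python3 s.py
```

```text
t 17.7 stand n,t mm [ -0.0623 -65.2592] z 0.09046807578864646 F n,t,z [-2.2829 -1.5245] -5.897517244593273 psi -1.810596160118654 z axis [-0.0012 -0.0005 -1.    ] q6 -2.6981214827578763
```

Consistent with the first face, so advance 2 mm and draw.

>>> send_rows --moves '[0,-0.02,0,0,0,0,0,-0.02,0,0,0,0,0,-0.02,0,0,0,0,-0.03,-0.02,0,0,0,0,-0.1,-0.02,0,0,0,0,-0.17,-0.02,0,0,0,0,-0.24,-0.02,0,0,0,0,-0.31,-0.02,0,0,0,0]'

```text
time: 18.5
eef_pos: [0.4673, 0.1951, 0.0906]
ee_rot: [1.94, -2.471, -0.0]
force: [-2.5, 0.1, -7.5]
finger_gap: 0.0069
gripper_force: 69.7
```

```bash
python3 s.py
```

```text
t 18.5 stand n,t mm [  2.2865 -33.2924] z 0.09055035799999267 F n,t,z [-2.4887 -0.463 ] -7.531667857216107 psi -1.8104901890804124 z axis [-0.0004 -0.0003 -1.    ] q6 -2.642573965578758
```

>>> send_rows --moves '[-0.08,0,0,0,0,0,-0.16,0,0,0,0,0,-0.24,0,0,0,0,0,-0.32,0,0,0,0,0,-0.4,0,0,0,0,0,-0.48,0,0,0,0,0,-0.48,0,0,0,0,0]'

```text
time: 19.2
eef_pos: [0.4794, 0.2425, 0.0907]
ee_rot: [-1.939, 2.47, 0.0]
force: [-2.4, 2.8, -7.3]
finger_gap: 0.007
gripper_force: 69.7
```

```bash
python3 s.py
```

```text
t 19.2 stand n,t mm [ 2.7778 15.5897] z 0.09070609136721376 F n,t,z [-3.03    2.1302] -7.324707996187651 psi -1.8103521019268976 z axis [ 0.0011  0.0011 -1.    ] q6 -2.5633341717323326
```

>>> send_rows --moves '[-0.08,0,0,0,0,0,-0.16,0,0,0,0,0,-0.24,0,0,0,0,0,-0.32,0,0,0,0,0,-0.4,0,0,0,0,0,-0.49,0,0,0,0,0,-0.49,0,0,0,0,0]'

```text
time: 19.9
eef_pos: [0.4912, 0.2903, 0.0907]
ee_rot: [-1.939, 2.469, 0.0]
force: [-2.2, 2.3, -6.8]
finger_gap: 0.0068
gripper_force: 69.7
```

```bash
python3 s.py
```

```text
t 19.9 stand n,t mm [ 2.76   64.8744] z 0.09070845717294991 F n,t,z [-2.6389  1.6728] -6.841791371773888 psi -1.8102591654776188 z axis [ 0.0013  0.0013 -1.    ] q6 -2.490283972251254
```

>>> send_rows --moves '[0,0.1,0,0,0,0,0,0.3,0,0,0,0,0,0.4,-0.2,0,0,0,0,0.4,-0.5,0,0,0,0,0.4,-0.75,0,0,0,0.3,0.4,-0.75,0,0,0,0.65,0.4,-0.75,0,0,0]'

```text
time: 20.6
eef_pos: [0.4377, 0.2355, 0.1673]
ee_rot: [-1.939, 2.465, -0.004]
force: [-0.1, -1.3, -7.7]
finger_gap: 0.007
gripper_force: 69.8
```

>>> send_rows --moves '[0.2,0,0,0,0,0.09,0.4,0,0,0,0,0.18,0.6,0,0,0,0,0.27,0.6,0,0,0,0,0.36,0.6,0,0,0,0,0.45,0.6,0,0,0,0,0.54,0.6,0,0,0,0,0.63,0.6,0,0,0,0,0.72]'

```text
time: 21.4
eef_pos: [0.422, 0.1765, 0.1661]
ee_rot: [-0.385, 3.116, -0.001]
force: [0.2, 1.0, -6.9]
finger_gap: 0.0069
gripper_force: 69.8
```

>>> send_rows --moves '[0,0,0,0,0,0.09,0,0,0,0,0,0.18,0,0,0,0,0,0.27,0,0,0,0,0,0.36,0,0,0,0,0,0.45,0,0,0,0,0,0.54,0,0,0,0,0,0.63,0,0,0,0,0,0.72]'

```text
time: 22.2
eef_pos: [0.422, 0.1765, 0.1661]
ee_rot: [1.272, 2.87, 0.001]
force: [-0.1, -0.5, -7.4]
finger_gap: 0.0067
gripper_force: 69.8
```

```bash
python3 g.py .44 .16 .16 1.5242
```

```text
t 22.2 pos [0.422  0.1765 0.1661] psi 2.3072500661261452 q1,6 [ 0.2456 -0.4903] F [-0.1315 -0.5253 -7.4086] T [ 0.0603  0.025  -0.0108] gap 0.006697229700490946
shift [-0.2429  0.0223  0.061 ] turn [0.0013 0.0007 0.522 ]
```

>>> send_rows --moves '[0,0,0,0,0,0.09,0,0,0,0,0,0.18,0,0,0,0,0,0.27,0,0,0,0,0,0.36,-0.1,0.02,0,0,0,0.45,-0.24,0.02,0,0.0013,0.0007,0.522,-0.24,0.02,0,0.0013,0.0007,0.522]'

```text
time: 22.9
eef_pos: [0.4413, 0.1595, 0.1663]
ee_rot: [2.268, 2.172, 0.002]
force: [-0.0, -0.3, -7.3]
finger_gap: 0.0068
gripper_force: 69.8
```

```bash
python3 g.py .4790 -.2278 .16 1.5242
```

```text
t 22.9 pos [0.4413 0.1595 0.1663] psi 1.5274100076697168 q1,6 [0.2    0.2438] F [-0.026  -0.2822 -7.2846] T [0.0518 0.004  0.0118] gap 0.006816624089179138
shift [-3.8533  0.5444  0.0648] turn [0.0011 0.0002 0.0021]
```

>>> send_rows --moves '[-0.2,0.03,0,0,0,0,-0.5,0.07,0,0,0,0,-0.8,0.11,0,0,0,0,-1,0.14,0,0,0,0]'

```text
time: 23.3
eef_pos: [0.449, 0.0585, 0.1659]
ee_rot: [-2.264, -2.178, 0.002]
force: [0.3, -0.1, -7.1]
finger_gap: 0.0068
gripper_force: 69.8
```

>>> send_rows --moves '[-0.33,0.05,0,0,0,0,-0.66,0.09,0,0,0,0,-1,0.14,0,0,0,0]'

```text
time: 23.6
eef_pos: [0.4587, -0.0415, 0.1658]
ee_rot: [-2.263, -2.178, 0.002]
force: [-0.1, -0.6, -7.4]
finger_gap: 0.0068
gripper_force: 69.7
```

>>> send_rows --moves '[-0.33,0.05,0,0,0,0,-0.66,0.09,0,0,0,0,-1,0.14,0,0,0,0]'

```text
time: 23.9
eef_pos: [0.4686, -0.1421, 0.1658]
ee_rot: [-2.263, -2.177, 0.002]
force: [1.7, 0.1, -6.6]
finger_gap: 0.0069
gripper_force: 69.8
```

>>> send_rows --moves '[-0.33,0.05,0,0,0,0,-0.6,0.09,0,0,0,0,-0.8,0.12,0,0,0,0,-0.85,0.12,0.05,0,0,0,-0.85,0.12,0.05,0,0,0,-0.85,0.12,0.05,0,0,0,-0.85,0.12,0.05,0,0,0]'

```text
time: 24.6
eef_pos: [0.477, -0.2252, 0.1604]
ee_rot: [-2.263, -2.175, 0.003]
force: [1.1, 0.1, -7.5]
finger_gap: 0.0072
gripper_force: 69.6
```

```bash
python3 g.py .4787 -.2277 .13 1.5242
```

```text
t 24.6 pos [ 0.477  -0.2252  0.1604] psi 1.5309691334580338 q1,6 [-0.5714 -0.5309] F [ 1.1359  0.1099 -7.4791] T [ 0.0558 -0.0296 -0.0224] gap 0.00720378907301621
shift [-0.0245  0.0191  0.304 ] turn [-0.0021 -0.0004  0.0045]
```

>>> send_rows --moves '[-0.024,0.019,0.1,-0.002,0,0.0045,-0.024,0.019,0.2,-0.002,0,0.0045,-0.024,0.019,0.3,-0.002,0,0.0045,-0.024,0.019,0.3,-0.002,0,0.0045,-0.024,0.019,0.3,-0.002,0,0.0045,-0.024,0.019,0.3,-0.002,0,0.0045]'

```text
time: 25.2
eef_pos: [0.4794, -0.2292, 0.1306]
ee_rot: [2.274, 2.167, 0.001]
force: [0.5, 0.6, -7.4]
finger_gap: 0.0068
gripper_force: 69.6
```

```bash
python3 g.py .4786 -.2277 .13 1.5242
python3 - <<'E'
from h import *
look("i")
b=cv2.imread("pics/i_scene.png")[130:250,240:380]
cv2.imwrite("pics/i.png",cv2.resize(b,None,fx=4.5,fy=4.5,interpolation=cv2.INTER_CUBIC))
E
```

```text
t 25.2 pos [ 0.4794 -0.2292  0.1306] psi 1.5227897702039 q1,6 [-0.5761 -0.5282] F [ 0.5409  0.5869 -7.3916] T [ 0.0216 -0.0443  0.0008] gap 0.006842410671464703
shift [ 0.0146 -0.0084  0.0059] turn [ 0.0005  0.0002 -0.0009]
```

View pics/i.png

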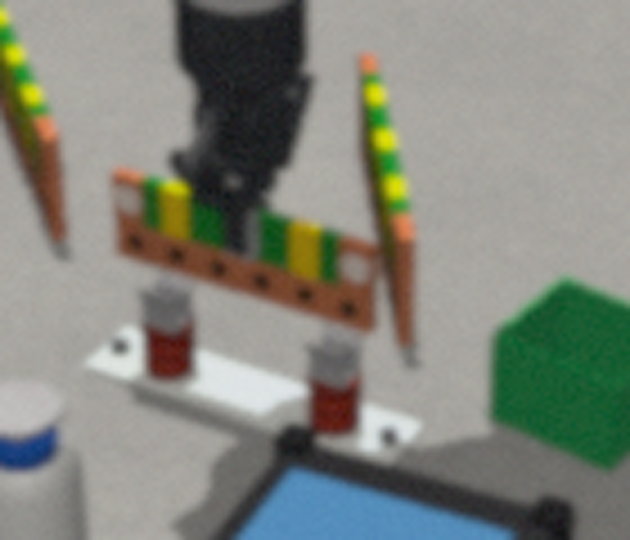

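The bar (118–375, 175–325) sits parallel over both brackets at (167,300) and (335,355). I'll lower it in steps.

>>> send_rows --moves '[0.014,-0.008,0.03,0,0,-0.0009,0.014,-0.008,0.08,0,0,-0.0009,0.014,-0.008,0.13,0,0,-0.0009,0.014,-0.008,0.18,0,0,-0.0009,0.014,-0.008,0.23,0,0,-0.0009,0.014,-0.008,0.26,0,0,-0.0009,0.014,-0.008,0.26,0,0,-0.0009]'

```text
time: 26.0
eef_pos: [0.4781, -0.2274, 0.1039]
ee_rot: [-2.272, -2.169, 0.0]
force: [-0.6, -0.0, -7.3]
finger_gap: 0.0066
gripper_force: 69.8
```

```bash
python3 g.py .4786 -.2277 .0923 1.5242
```

```text
t 26.0 pos [ 0.4781 -0.2274  0.1039] psi 1.5241263377319825 q1,6 [-0.5746 -0.5281] F [-0.5933 -0.0332 -7.3308] T [-0.0211 -0.0257 -0.0315] gap 0.00655543656962085
shift [-0.0026  0.0054  0.1157] turn [-0.0003 -0.0003 -0.    ]
```

>>> send_rows --moves '[0,0.004,0.03,0,0,0,0,0.004,0.05,0,0,0,0,0.004,0.07,0,0,0,0,0.004,0.09,0,0,0,0,0.004,0.105,0,0,0,0,0.004,0.115,0,0,0,0,0.004,0.115,0,0,0,0,0.004,0.115,0,0,0]'

```text
time: 26.8
eef_pos: [0.4789, -0.2277, 0.093]
ee_rot: [2.272, 2.169, 0.0]
force: [0.1, 0.9, -6.8]
finger_gap: 0.007
gripper_force: 69.8
```

```bash
python3 g.py .4786 -.2277 .0923 1.5242
```

```text
t 26.8 pos [ 0.4789 -0.2277  0.093 ] psi 1.5241388759330472 q1,6 [-0.5742 -0.5277] F [ 0.1402  0.8764 -6.7624] T [ 0.0936 -0.0047  0.0282] gap 0.006965181923261061
shift [-0.0004 -0.0026  0.0073] turn [ 0.0004  0.0001 -0.    ]
```

Still carrying the weight; go down another 1.5 mm until the floor takes it.

>>> send_rows --moves '[0,0,0.007,0,0,0,0,0,0.012,0,0,0,0,0,0.012,0,0,0,0,0,0.012,0,0,0]'

```text
time: 27.2
eef_pos: [0.4791, -0.2278, 0.0924]
ee_rot: [2.272, 2.168, 0.001]
force: [-2.1, 0.7, 3.4]
finger_gap: 0.0069
gripper_force: 71.4
```

```bash
python3 g.py .4786 -.2277 .0923 1.5242
```

```text
t 27.2 pos [ 0.4791 -0.2278  0.0924] psi 1.524206285105022 q1,6 [-0.5742 -0.5277] F [-2.0634  0.7387  3.3556] T [ 0.2557  0.3843 -0.0021] gap 0.006911671225609566
shift [ 0.0004 -0.0046  0.001 ] turn [0.0008 0.0003 0.    ]
```

>>> send_rows --moves '[0,0,0,0,0,0,0,0,0,0,0,0,0,0,0,0,0,0]' --squeeze 20

```text
time: 27.5
eef_pos: [0.479, -0.2278, 0.0924]
ee_rot: [2.272, 2.168, 0.001]
force: [-1.9, 1.4, 6.1]
finger_gap: 0.0068
gripper_force: 71.8
```

>>> send_rows --moves '[0,0,0,0,0,0,0,0,0,0,0,0,0,0,0,0,0,0,0,0,0,0,0,0,0,0,0,0,0,0,0,0,0,0,0,0,0,0,0,0,0,0]' --gripper 0.6

```text
time: 28.2
eef_pos: [0.4788, -0.2277, 0.0918]
ee_rot: [2.272, 2.169, 0.0]
force: [-0.2, -0.4, -0.3]
finger_gap: 0.0513
gripper_force: 0.0
```

>>> send_rows --moves '[0,0,-0.05,0,0,0,0,0,-0.15,0,0,0,0,0,-0.35,0,0,0,0,0,-0.6,0,0,0,0,0,-0.9,0,0,0,0,0,-0.9,0,0,0]'

```text
time: 28.8
eef_pos: [0.4813, -0.2292, 0.1865]
ee_rot: [2.266, 2.163, 0.003]
force: [-0.0, -0.8, -0.2]
finger_gap: 0.0511
gripper_force: 0.0
```

```bash
python3 g.py .4786 -.2277 .19 1.5242
python3 - <<'E'
from h import *
look("j")
a=cv2.imread("pics/j_top.png")[150:260,280:420];b=cv2.imread("pics/j_scene.png")[130:240,240:380]
cv2.imwrite("pics/j.png",cv2.resize(np.hstack([a,b]),None,fx=2.8,fy=2.8,interpolation=cv2.INTER_CUBIC))
E
```

```text
t 28.8 pos [ 0.4813 -0.2292  0.1865] psi 1.5242077078773488 q1,6 [-0.5742 -0.5277] F [-0.0198 -0.8218 -0.1839] T [-0.0279  0.039   0.0434] gap 0.05106126309841308
shift [ 0.014  -0.0278 -0.0354] turn [0.0052 0.0029 0.    ]
```

View pics/j.png

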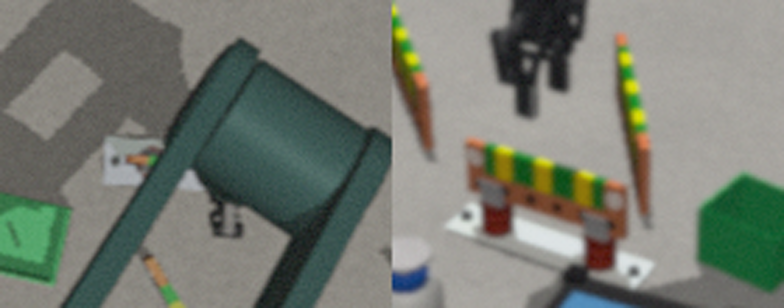

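The bar is home in both brackets at (467–625, 140–240), seated as it was at the start, and the gripper is clear. I'm handing it in.

```bash
python3 -c "
from plant import bot
print(bot.finish_job())"
```

```text
the job is handed in; nothing more can be done
None
```

The smallest bar was brightened lug face first, then back (each full pass from −65 to +65 mm, pad about 7–8 mm back judging by force), then lowered home in both brackets, released and handed in at about 29 s.

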